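# Meter out three clothes pegs, refill the dispenser and snap it shut

## Task

Slide the wooden tray in from the left under the clothes-peg dispenser, draw the dispenser's blue bottom gate partly open until exactly the three pegs in the left-hand cells have dropped into the tray while the other two stay inside, and push the gate fully shut again. Draw the tray with its three pegs out to the left until it is fully clear of the dispenser, refill the empty cells with all the pegs that lie loose on the worktop, then press the sprung cover down until its clip snaps over it and holds it shut. Leave everything else on the worktop alone.

Things in the scene. Friction and masses are not known exactly. Their poses are not given: they have to be found in the camera images.
- dispenser: White peg dispenser on grey legs, fixed, 180 (x) x 187 (y) x 92 mm high (open cover up to 190 mm). Origin: on the worktop under its middle; own x points away from the robot at yaw 0, y left. Five open-topped cells in a row along y; walls 5 mm, outer faces x = +-47, y = +-94 mm; rim at z = 88 mm; the cells' floor is the gate, top at z = 66 mm.
- gate (a joint): Flat blue bottom gate: metres drawn to the dispenser's own -y (right); 0 = shut, range 0 to 0.185; stays where left, about 3 N move it. It uncovers the left-hand cell first; k cells are wholly open at 0.036 k (three: 0.108). Pegs ride with it to the right side of their cell: each drops 0 to 8 mm before its cell is wholly open, the fourth not before 0.128.
- gate_grip (a point): Middle of the upright blue grip at the gate's right-hand end; moves with the gate, axes of the dispenser. The grip is 14 mm thick along y, 44 mm wide along x; its top is 16 mm above this point, the gate's top 28 mm below it. Shut, it is 49 mm clear of the end wall.
- cover (a joint): Clear cover with blue edges, hinged along the far rim; 0 rad = shut, grows as it opens. A light spring (0.16 N m) swings it back to its stop at 1.7 rad (just past upright, leaning away from the robot) unless the clip holds it: pressed fully down (about 10 N on the pad) the clip snaps over its lip and it stays below 0.03 rad.
- cover_hinge (a point): Middle of the cover's hinge axis (which lies along the dispenser's y); fixed to the dispenser at own x = +47, z = 90.5 mm; its axes are the dispenser's. The cover is 97 mm long from here to its lip, 186 mm wide (y) and 4 mm thick; its outer face lies 3 mm outside the hinge axis.
- cover_pad (a point): Middle of the blue press pad (28 x 40 mm) on the cover's outer face, 70 mm from the hinge axis; moves with the cover, its z axis is the face's outward normal, its x axis points from the pad to the hinge.
- tray: Loose wooden tray, 135 (x) x 270 (y) x 38 mm, 0.3 kg; side walls 8, end walls 7, floor 6 mm thick. Origin: centre of its underside, y along its length. Starts left of the dispenser, nearly in line. With its origin 40 to 100 mm left of the dispenser's it lies under the three left-hand cells, its left end sticking out; fully clear: 235 mm or more.
- out_peg1: Wooden clothes peg 15 (x) x 72 (y) x 12 mm, 12 g, origin at the centre of its underside, y along its length; starts in the left-hand cell (y = +72 mm), lying along the dispenser's x.
- out_peg2: As out_peg1, in the second cell from the left.
- out_peg3: As out_peg1, in the third (middle) cell.
- stay_peg1: As out_peg1, in the fourth cell; it must stay in the dispenser.
- stay_peg2: As out_peg1, in the fifth (right-hand) cell; it must stay in the dispenser.
- new_peg1: Loose peg like the others, lying flat on the worktop behind and left of the dispenser, or in front of it to the right; two or three of new_peg1..3 are present.
- new_peg2: As new_peg1.
- new_peg3: As new_peg1.
- tuna_tin: Flat food tin, 86 mm across, 40 mm high, origin under its centre; bystander.
- spice_jar: Spice jar with red cap, 45 mm across, 109 mm high, origin under its centre; bystander.
- cell1 (a point): Centre of the mouth of the left-hand cell, at rim height. Each cell is 33 mm (dispenser's y) x 84 mm (x), 22 mm deep, takes one peg lying along x; 3 mm fins between cells. Axes of the dispenser. Own y = +72 mm.
- cell2 (a point): The same for the second cell from the left (36 mm to the right of cell1).
- cell3 (a point): The same for the third, middle cell; the fourth and fifth follow 36 and 72 mm to its right.
- passage (a point): On the worktop in the middle of the left-hand entrance to the tray's passage under the cells. The passage runs along the dispenser's y, 156 mm wide between legs (12 mm square, centres at own x = +-84, y = +-87 mm), 46 mm high. Axes of the dispenser.
- clip_top (a point): Top of the steel spring clip that stands before the middle of the dispenser's near wall: 40 mm wide (y), 8 mm thick, top at z = 99 mm, just above the shut cover's lip; it yields by itself when the cover is pressed down.
Mind the look-alikes: they are no part of the job. Leave any green look-alike of the out_peg2 alone.

How it is judged:
By the outcome, as a careful person would: the job done as asked, in the order asked, and still so for the second after the job is handed in, with the robot touching nothing.
Of new_peg1, new_peg2, new_peg3 only 2 to 3 are there at a start; the rules pass over those that are not, and their reading is None.
At some moment in a run one of tray may be knocked a few centimetres aside while the robot is not near it.
Once in a run the grip may slacken for a moment while it holds something.
It also fails if it takes over 184 s, if anything falls off the work surface, if the arm or the gripper's body presses on something with over 40 N, if the wrist force passes 120 N, or if a joint passes its speed limit or range.

## Robot

A 6-joint arm with a two-finger parallel gripper is mounted at the origin on a cart in front of the work surface, level with it; the furniture and walls round the work are solid. World frame = base frame: x ahead of the robot, y to its left, z up, the work surface at z = 0. Lengths are in m, angles in rad, forces in N, time in s.
With the tool pointing down it reaches from about 0.25 to 0.775 m from the base axis. Payload 8.9 kg.
Tool frame: the origin (TCP) lies midway between the tips of the shut fingers; the grasp point (between the pads) lies 19 mm behind it; z points along the fingers, y is the line along which they close (so a half turn about z gives the same grasp; the last joint's range is limited). The gripper opens to 85 mm and grips with 20 to 120 N. Pads are 22 mm wide; open, the fingers measure 114 mm over their backs; the gripper's body (76 mm by 85 mm) begins 54 mm behind the grasp point. The pads swing forward as they close: fully open they stand 13 mm farther back than shut.
Start: joints at [-1.424, 0.291, -0.153, 1.127, 0, 1.431], TCP at [0.148, -0.504, 0.231] pointing down, gripper open.
Joint ranges: [-2.52, 2.52], [-0.91, 1.74], [-1.3, 1.37], [-1.96, 2.02], [-1.52, 1.47], [-3.14, 3.14]. Speed limits (rad/s): [2.22, 2.22, 2.79, 3.14, 3.14, 3.14].

## Interface

Orientations are given as a rotation vector (axis times angle).
In Python, from workcell import bot gives the robot as it stands. The module is installed in compiled form; this text tells all that it offers. Calls block until the motion is done:
- bot.movep(position, orientation): joint-space move of the TCP to a pose.
- bot.move_straight(position, attitude=None, v=0.15, contact_N=None): straight line of the TCP; attitude=None keeps the orientation; v is the mean speed in m/s. With contact_N (N) it stops when the force on the tool has changed by that much, and returns True; else False.
- bot.move_j(angles): joint-space move.
- bot.move_gripper(opening): finger opening in m; the grip force is fixed at half the most; returns when the fingers have stopped.
- bot.dwell(seconds).
- bot.solve_ik(position, orientation): joint angles nearest the present ones, or None.
- bot.read_state(): the state.
- bot.grab_frame(name): name is "scene" or "top" or "wrist"; returns a dict with "color" (400x640x3 uint8, red, green, blue), "K" (3x3 intrinsics, pixels), "distortion" ([k1, k2, p1, p2, k3] as OpenCV has them; the pictures are not rectified), "rvec" (rotation vector, rad) and "tvec" (3), from world to camera coordinates, as OpenCV has them. Camera axes: x right, y down, z forward; pixel columns grow to the right and rows downward; lengths in m; the calibration is good to about 2 mm. A picture is of the moment at which its call begins. There is no depth.
A pose or a line that the arm cannot do raises bot.IKError and nothing moves.
- bot.hand_in(): hands the job in; it is judged then, once.
The state is a dict: "clock": time; "joint_positions": joint angles; "joint_vel": joint speeds; "effort": joint torques, N m; "tcp_pos": TCP position; "orientation": TCP orientation; "ft_force": force on the tool from outside, world axes, zero at the start; "moment": the same for the moment, N m; "opening": finger opening in m; "grip_force": force on a finger pad.
Only numpy, scipy, OpenCV 4.12 (cv2) and the standard library are available. Lean on these libraries where they do the work, as an engineer would, in place of code of your own. Each camera call takes 0.05 s, during which the arm holds its last target. There are 200 camera calls.

## Working session

There is one attempt and no reset: what is moved stays moved. The work goes in short steps, each a Python script; the robot and the scene stay as the last script left them, time stands still between calls to the robot, and variables do not carry over. Pictures are saved under pics/ and viewed, at most 14 in all, crops included, and the job is handed in when it is done.

```bash
mkdir -p pics; ls
cat > h.py <<'E'
from workcell import bot
import numpy as np, cv2
from scipy.spatial.transform import Rotation as R
def snap(name,fn=None,box=None,scale=1):
    f=bot.grab_frame(name); im=f["color"][:,:,::-1].copy()
    np.savez('/tmp/%s.npz'%name,**{k:np.array(f[k]) for k in("K","distortion","rvec","tvec","color")})
    if fn:
        if box: im=im[box[1]:box[3],box[0]:box[2]]
        if scale!=1: im=cv2.resize(im,None,fx=scale,fy=scale,interpolation=cv2.INTER_CUBIC)
        cv2.imwrite('pics/'+fn,im)
    return f
def world(f,px,z):
    px=np.array(px,float).reshape(-1,1,2); u=cv2.undistortPoints(px,f["K"],f["distortion"]).reshape(-1,2)
    Rm=cv2.Rodrigues(np.array(f["rvec"],float))[0]; c=-Rm.T@np.array(f["tvec"],float).ravel()
    d=np.c_[u,np.ones(len(u))]@Rm; z=np.broadcast_to(z,len(u))
    return c+d*((z-c[2])/d[:,2])[:,None]
def proj(f,P):
    return cv2.projectPoints(np.array(P,float).reshape(-1,3),np.array(f["rvec"],float),np.array(f["tvec"],float),f["K"],f["distortion"])[0].reshape(-1,2)
def down(yaw):  # tool z down; tool y (closing line) at angle yaw+90deg in world, tool x at yaw
    return (R.from_euler('z',yaw)*R.from_euler('x',np.pi)).as_rotvec()
E
python3 - <<'E'
from h import *
for n in("scene","top"):
    f=snap(n,n+"0.png"); Rm=cv2.Rodrigues(np.array(f["rvec"]))[0]; print(n,-Rm.T@np.array(f["tvec"]).ravel(),f["K"][0][0])
s=bot.read_state();print(s["tcp_pos"],s["orientation"],s["opening"],s["clock"])
E
```

```text
pics
scene [0.13617013 0.61165786 0.75923194] 428.67512631687777
top [ 0.50056558 -0.03485871  1.19279799] 376.3297180587162
[ 0.14795968 -0.50332554  0.23082221] [-3.10845871e+00 -4.47266791e-01  8.44924478e-06] 0.08533275033602854 0.1
```

View pics/scene0.png

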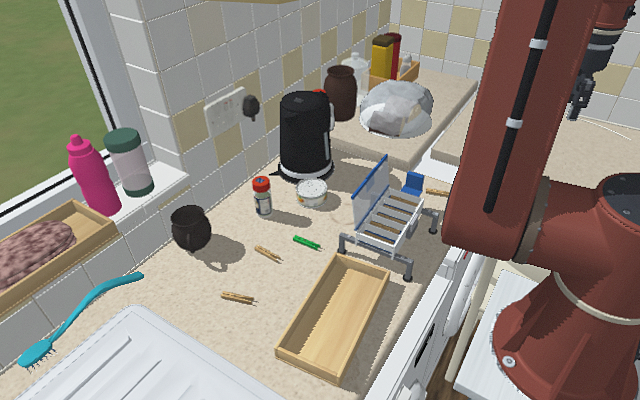

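View pics/top0.png

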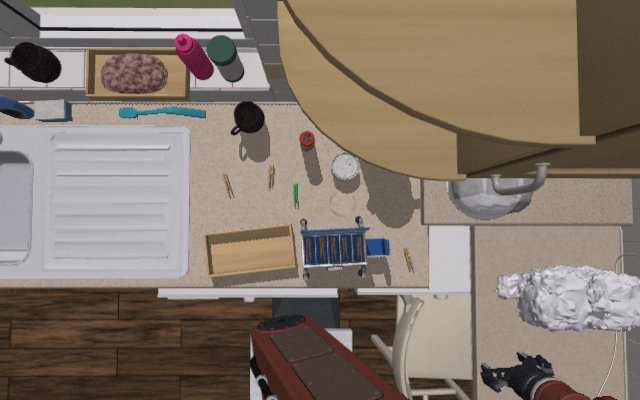

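The scene view shows the tray at (333,318), the dispenser at (390,210), loose pegs at (268,254), (238,297) and partly hidden (437,190), and a green look-alike at (307,243). In the top view the candidate pegs are at (228,185), (271,176) and (408,259), all wooden. The green one at (296,195) is the look-alike and stays. Next, a close crop to check.

Run:
```python
from h import *
f=snap("top","crop1.png",(200,160,430,290),3.45)
f=snap("scene","crop2.png",(210,140,460,320),3.2)
```

```text
(no output)
```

View pics/crop1.png

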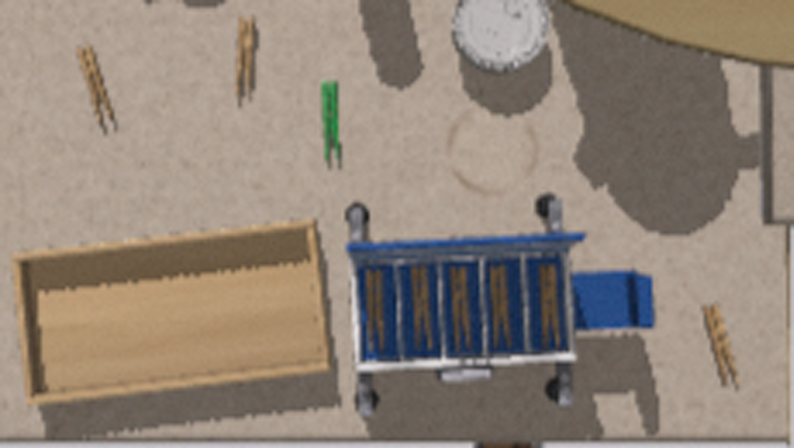

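View pics/crop2.png

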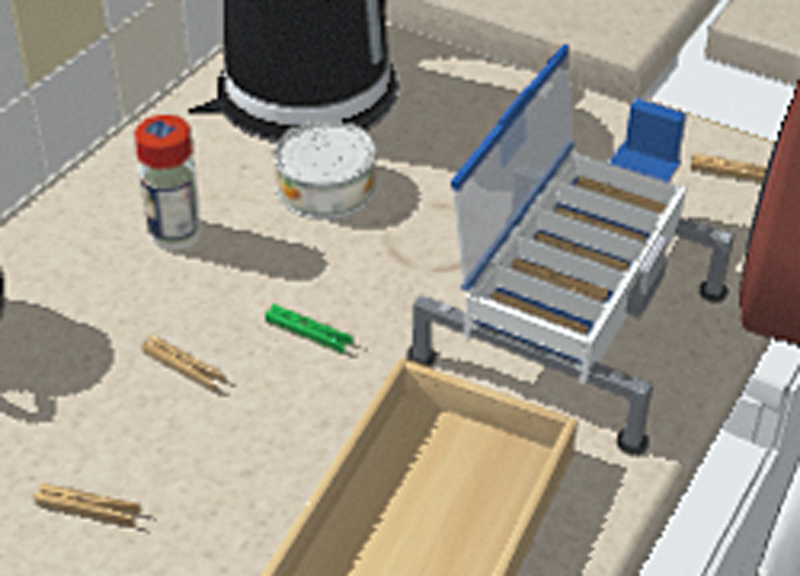

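The crops confirm it. In crop1 there are three wooden loose pegs at (97,90), (245,60) and (720,347), and the green one at (331,125) is to be left. The tray rim corners are (13,257), (315,221), (329,367) and (34,402), and the dispenser's near rim runs from (357,372) to (576,360). The cells hold 5 pegs, and the blue grip is at (641,299).

```bash
cat > m1.py <<'E'
from h import *
f=dict(np.load('/tmp/top.npz')); g=dict(np.load('/tmp/scene.npz'))
c=lambda L:np.array(L)/3.45+[200,160]
s=lambda L:np.array(L)/3.2+[210,140]
np.set_printoptions(precision=4,suppress=True)
if __name__=="__main__":
    d=world(f,c([(356,372),(577,359)]),.088); print("near rim",d, np.linalg.norm(d[0]-d[1])); v=d[0]-d[1]; print("yaw",np.arctan2(-v[0],v[1]))
    d2=world(g,s([(590,362),(686,190)]),.088); print("scene near rim",d2,np.linalg.norm(d2[0]-d2[1])); v=d2[0]-d2[1]; print(np.arctan2(-v[0],v[1]))
    print("feet scene",world(g,s([(423,357),(633,443),(713,290)]),.004))
    print("grip top",world(f,c([(638,271),(652,274),(653,328),(640,328)]),.110))
    t=world(f,c([(13,257),(315,221),(329,367),(34,402)]),.038);print("tray",t,t.mean(0),[np.linalg.norm(t[i]-t[i-1]) for i in range(4)])
    v=t[0]-t[1]+t[3]-t[2];print("trayaw",np.arctan2(-v[0],v[1]))
    for n,a,b in(("A",(83,47),(110,132)),("B",(247,17),(241,104)),("C",(708,306),(735,387))):
        p=world(f,c([a,b]),.008);v=p[0]-p[1];print(n,p.mean(0),np.linalg.norm(v),"axis ang",np.arctan2(v[1],v[0]))
    for n,a,b in(("A",(38,495),(150,520)),("B",(145,345),(228,388))):
        p=world(g,s([a,b]),.008);print(n,p.mean(0),np.linalg.norm(p[0]-p[1]))
    p=world(f,c([(331,82),(334,166)]),.008);print("green",p.mean(0))
    print("tin",world(f,c([(500,30)]),.04))
E
python3 m1.py
```

```text
near rim [[ 0.3592 -0.0094  0.088 ]
 [ 0.3702 -0.1965  0.088 ]] 0.18741171441442905
yaw 0.058834455954167225
scene near rim [[ 0.3519  0.008   0.088 ]
 [ 0.3671 -0.1922  0.088 ]] 0.20083287086977117
0.07583806046852304
feet scene [[ 0.4868 -0.0056  0.004 ]
 [ 0.32   -0.0134  0.004 ]
 [ 0.3304 -0.1889  0.004 ]]
grip top [[ 0.4457 -0.2444  0.11  ]
 [ 0.4432 -0.2561  0.11  ]
 [ 0.3985 -0.2566  0.11  ]
 [ 0.3985 -0.2458  0.11  ]]
tray [[0.4539 0.2955 0.038 ]
 [0.486  0.0285 0.038 ]
 [0.3572 0.0156 0.038 ]
 [0.3265 0.2753 0.038 ]] [0.4059 0.1537 0.038 ] [np.float64(0.12900670944549386), np.float64(0.26896719659371143), np.float64(0.12947648335347955), np.float64(0.26152741178879507)]
trayaw 0.11869969663757456
A [0.6054 0.2301 0.008 ] 0.08186175236457711 axis ang 0.3160225461363073
B [0.6323 0.0956 0.008 ] 0.08007875609743231 axis ang -0.06254521403078733
C [ 0.3722 -0.3397  0.008 ] 0.07701912684894835 axis ang 0.31551084306074384
A [0.6019 0.2331 0.008 ] 0.08109233963415442
B [0.6293 0.0991 0.008 ] 0.0791298455135503
green [0.5742 0.0145 0.008 ]
tin [[ 0.6565 -0.136   0.04  ]]
```

```bash
cat >> h.py <<'E'
D0=np.array([0.4116,-0.1002]); DY=0.059
def own(x,y,z): # dispenser frame -> world
    c,s=np.cos(DY),np.sin(DY); return np.array([D0[0]+c*x-s*y,D0[1]+s*x+c*y,z])
def go(p,yaw):
    """joint-space move, picking the half turn nearest the present wrist angle"""
    q0=np.array(bot.read_state()["joint_positions"]); best=None
    for k in(0,np.pi,-np.pi):
        q=bot.solve_ik(list(p),list(down(yaw+k)))
        if q is not None and (best is None or abs(np.array(q)-q0).max()<best[0]): best=(abs(np.array(q)-q0).max(),k)
    bot.movep(list(p),list(down(yaw+best[1])))
    return yaw+best[1]
def st():
    s=bot.read_state(); print("t%.1f tcp %s open %.4f grip %.1f F %s"%(s["clock"],np.round(s["tcp_pos"],4),s["opening"],s["grip_force"],np.round(s["ft_force"],1)));return s
E
python3 - <<'E'
from h import *
bot.move_straight([0.148,-0.504,0.36],v=.3)
go([0.33,-0.09,0.40],DY); st()
f=snap("wrist","w1.png");
E
```

```text
t2.4 tcp [ 0.3301 -0.0905  0.3997] open 0.0854 grip 0.0 F [-1.  -0.2  0.9]
```

View pics/w1.png

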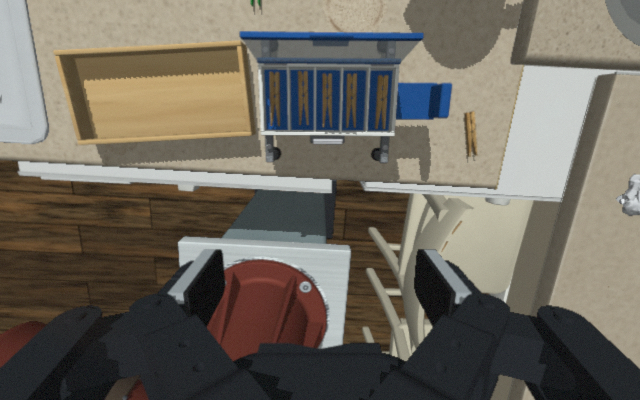

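The wrist view shows the near rim from (260,134) to (396,133), tray rim corners at (57,52), (241,42), (251,134) and (79,143), the near feet at (272,154) and (380,154), and peg C from (470,112) to (475,156).

Run:
```python
from h import *
np.set_printoptions(precision=4,suppress=True)
f=dict(np.load('/tmp/wrist.npz'))
d=world(f,[(260,134.5),(396.5,133.5)],.088);v=d[0]-d[1];print(d,np.linalg.norm(v),np.arctan2(-v[0],v[1]),"centre",d.mean(0)[:2]+.047*np.array([np.cos(DY),np.sin(DY)]))
print(world(f,[(272,154),(380,154)],.0),own(-.084,.087,0),own(-.084,-.087,0))
print("grip",world(f,[(428,84),(451,85),(449,119),(430,119)],.110),own(0,-.150,.11))
t=world(f,[(57,52),(241,42),(251,134),(79,143)],.038);v=t[0]-t[1]+t[3]-t[2];print("tray",t.mean(0),np.arctan2(-v[0],v[1]),[np.linalg.norm(t[i]-t[i-1]) for i in range(4)])
p=world(f,[(470,112),(475,156)],.008);v=p[0]-p[1];print("C",p.mean(0),np.arctan2(v[1],v[0]),np.linalg.norm(v))
# overlay of model points for checking
im=f["color"][:,:,::-1].copy()
P=[own(x,y,.088) for x in(-.047,.047) for y in(-.094,.094)]+[own(0,y,.088) for y in(.072,.036,0)]+[own(x,y,0) for x in(-.084,) for y in(.087,-.087)]+[own(x,y,.11) for x in(-.022,.022) for y in(-.143,-.157)]
for u in proj(f,P): cv2.circle(im,tuple(int(round(a)) for a in u),1,(0,255,0),-1)
cv2.imwrite('pics/w1o.png',cv2.resize(im[20:180,220:480],None,fx=3,fy=3,interpolation=cv2.INTER_CUBIC))
```

```text
[[ 0.3591 -0.0041  0.088 ]
 [ 0.3716 -0.1946  0.088 ]] 0.19090309736082048 0.0657317926885304 centre [ 0.4122 -0.0966]
[[ 0.3201 -0.009   0.    ]
 [ 0.3308 -0.1921  0.    ]] [ 0.3226 -0.0183  0.    ] [ 0.3329 -0.192   0.    ]
grip [[ 0.4367 -0.2215  0.11  ]
 [ 0.4371 -0.2508  0.11  ]
 [ 0.3953 -0.2555  0.11  ]
 [ 0.3939 -0.2307  0.11  ]] [ 0.4204 -0.2499  0.11  ]
tray [0.404  0.1581 0.038 ] 0.11436124037398472 [np.float64(0.12933025641313595), np.float64(0.2649881741026205), np.float64(0.12988411182727413), np.float64(0.2674938962301674)]
C [ 0.3724 -0.3381  0.008 ] 0.30088990592590786 0.07297123336170733
```

View pics/w1o.png

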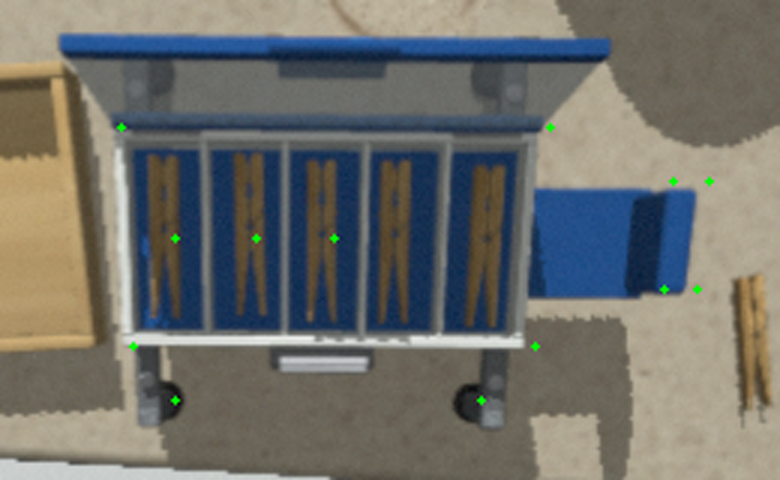

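The overlay shows the model about 4 mm too far right in this view. The near-rim dots sit 8–12 enlarged px right of the rim ends, and x is fine. I'll use y=-0.0972 and yaw 0.062. Now the tray.

```bash
sed -i 's/^D0=.*/D0=np.array([0.4118,-0.0972]); DY=0.062/' h.py
python3 - <<'E'
from h import *
a=.116; T=np.array([.405,.156]); E=T+.1315*np.array([-np.sin(a),np.cos(a)]); print(E)
y=go([*E,.12],a); k=y-a
bot.move_gripper(.05)
print(bot.move_straight([*E,.013],v=.1,contact_N=8)); st()
bot.move_gripper(0.0); st()
bot.move_straight(list(own(0,.27+.1315,.014)),list(down(DY+k)),v=.08); st()
print(bot.move_straight(list(own(0,.20+.1315,.014)),v=.08,contact_N=15)); st()
snap("top","t2.png",(200,160,430,290),3.45)
E
```

```text
[0.38978019 0.28661626]
False
t6.1 tcp [0.3902 0.2868 0.0135] open 0.0500 grip 0.0 F [ 0.1 -0.4  0.4]
t6.5 tcp [0.3901 0.2869 0.0135] open 0.0054 grip 59.2 F [-1.   0.1  6.2]
t6.9 tcp [0.3867 0.3035 0.0138] open 0.0055 grip 58.5 F [-0.9  0.5 -1.8]
False
t7.9 tcp [0.3913 0.2337 0.014 ] open 0.0058 grip 58.5 F [-0.3 -0.9 -1.2]
```

View pics/t2.png

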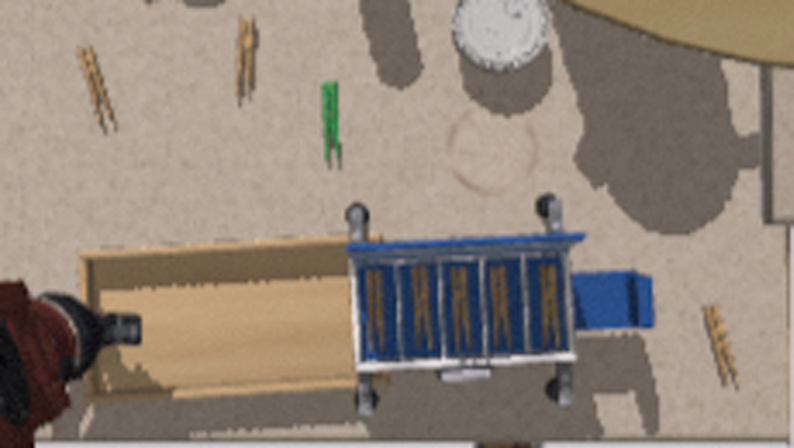

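The tray is aligned and entering cleanly, with rim edges at v≈240 and 388 between the feet at v≈214 and 400. I'll slide it in, then go to the gate.

Run:
```python
from h import *
print(bot.move_straight(list(own(0,.078+.1315,.014)),v=.08,contact_N=15)); st()
bot.move_gripper(.04)
bot.move_straight(list(own(0,.078+.1315,.25)),v=.2)
go(own(-.02,0,.30),DY)
go(own(0,-.150,.20),DY)
print(bot.move_straight(list(own(0,-.150,.079)),v=.1,contact_N=8)); st()
snap("scene","s3.png",(210,140,460,320),3.2)
```

```text
False
t9.7 tcp [0.3988 0.112  0.014 ] open 0.0057 grip 58.5 F [-0.3 -0.4 -2.1]
False
t14.4 tcp [ 0.4215 -0.2472  0.0795] open 0.0396 grip 0.0 F [-0.4  0.6  0.3]
```

View pics/s3.png

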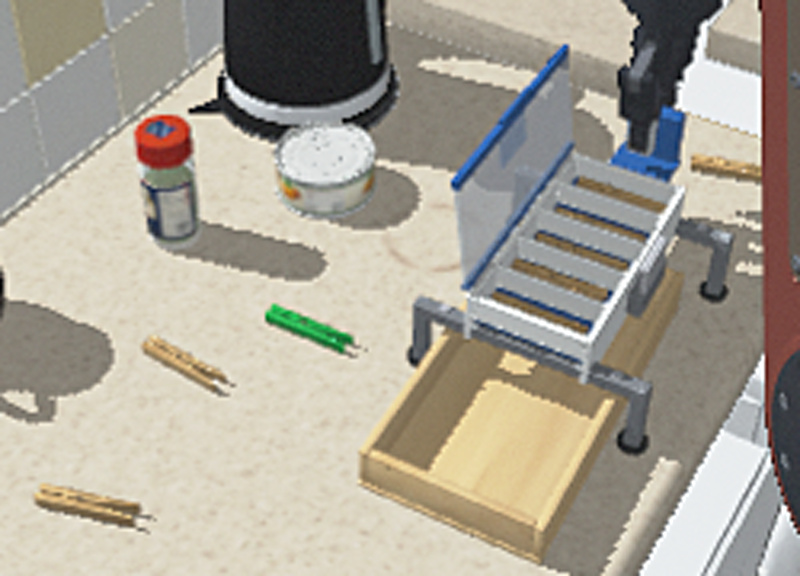

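The tray lies under the left cells and the fingers straddle the grip. I'll close and draw to 0.116.

Run:
```python
from h import *
bot.move_gripper(0.0); s=st(); p=np.array(s["tcp_pos"])
u=np.array([np.sin(DY),-np.cos(DY),0])
bot.move_straight(list(p-u*.006),v=.03,contact_N=12); s=st(); q=np.array(s["tcp_pos"]); print("shut shift",(q-p)@u)
bot.move_straight(list(q+u*.090),v=.08); st()
bot.move_straight(list(q+u*.116),v=.04); bot.dwell(.4); st()
snap("scene","s4.png",(300,160,460,300),4.5); snap("top")
np.save('/tmp/q.npy',q)
```

```text
t14.8 tcp [ 0.4214 -0.2472  0.0794] open 0.0133 grip 58.9 F [-1.6 -0.4  5.3]
t15.0 tcp [ 0.4214 -0.2472  0.0796] open 0.0129 grip 61.6 F [-0.7 -4.5 -0.5]
shut shift 4.184738388085531e-05
t16.3 tcp [ 0.426  -0.339   0.0795] open 0.0134 grip 62.2 F [-5.8 -1.9  4.4]
t17.5 tcp [ 0.4273 -0.3648  0.0795] open 0.0131 grip 62.3 F [-6.1 -0.9  4.5]
```

View pics/s4.png

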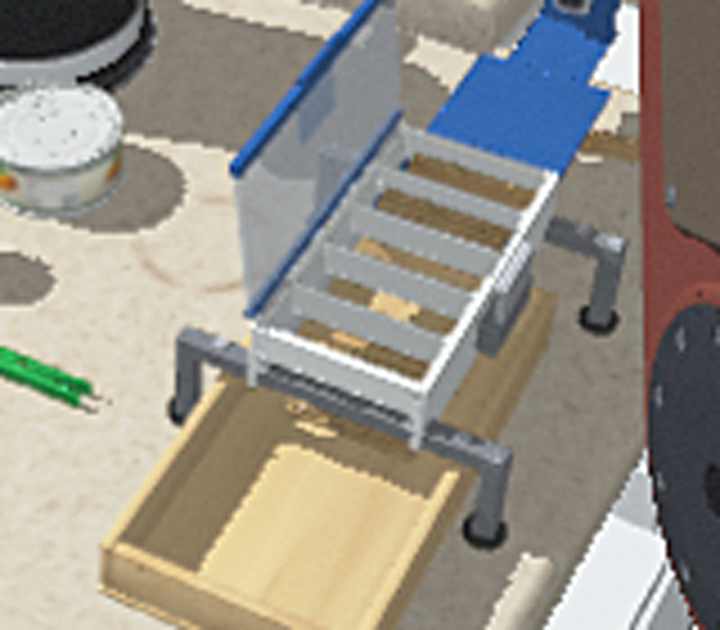

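The left two cells are see-through to the tray, and a dropped peg shows at (325,420). The third cell is unclear, so I'll check from the top.

Run:
```python
import numpy as np,cv2
im=np.load('/tmp/top.npz')["color"][:,:,::-1]
cv2.imwrite('pics/t4.png',cv2.resize(im[215:285,290:400],None,fx=7,fy=7,interpolation=cv2.INTER_CUBIC))
```

```text
(no output)
```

View pics/t4.png

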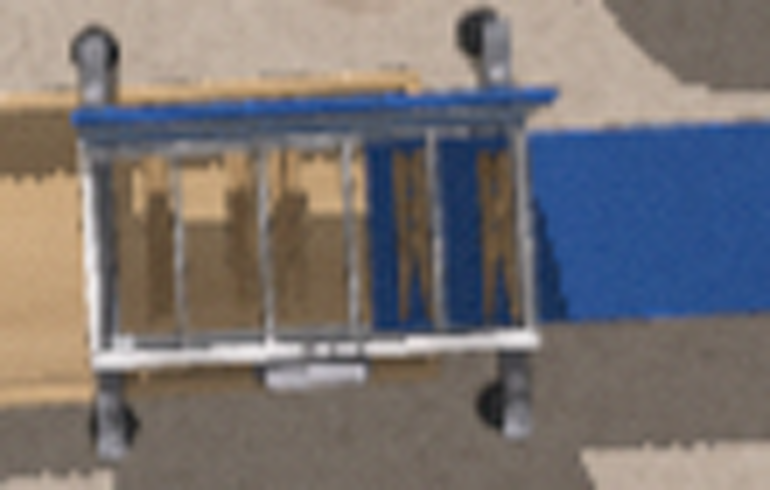

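Three pegs lie in the tray, and cells 4 and 5 still hold theirs. Shutting the gate.

Run:
```python
from h import *
q=np.load('/tmp/q.npy'); u=np.array([np.sin(DY),-np.cos(DY),0])
bot.move_straight(list(q+u*.004),v=.08); st()
print(bot.move_straight(list(q-u*.004),v=.02,contact_N=14)); s=st(); print("rel",(np.array(s["tcp_pos"])-q)@u)
bot.move_gripper(.035); bot.move_straight(list(q+[0,0,.13]),v=.2)
# push check: closed fingers against the outer face, towards shut
bot.move_gripper(0.0)
b=q+u*.035; bot.move_straight(list(b+[0,0,.13]),v=.2); bot.move_straight(list(b),v=.2)
print(bot.move_straight(list(q-u*.01),v=.03,contact_N=8)); s=st(); print("rel",(np.array(s["tcp_pos"])-q)@u)
bot.move_straight(list(b),v=.1); bot.move_straight(list(b+[0,0,.2]),v=.25)
snap("scene"); f=snap("top"); a=f["color"][:,:,::-1]; g=np.load('/tmp/scene.npz')["color"][:,:,::-1]
A=cv2.resize(a[205:285,200:400],None,fx=4,fy=4,interpolation=cv2.INTER_CUBIC)
G=cv2.resize(g[190:310,300:460],None,fx=2.2,fy=2.2,interpolation=cv2.INTER_CUBIC); G=cv2.copyMakeBorder(G,0,0,0,800-G.shape[1],cv2.BORDER_CONSTANT)
cv2.imwrite('pics/t5.png',np.vstack([A,G]))
```

```text
t19.1 tcp [ 0.4216 -0.2509  0.0795] open 0.0128 grip 62.2 F [-3.1  1.4  3. ]
True
t19.5 tcp [ 0.4213 -0.2472  0.0796] open 0.0131 grip 62.0 F [ 0.2 -2.6  2.2]
rel 1.5155520342511212e-05
True
t22.9 tcp [ 0.4227 -0.2682  0.0797] open 0.0003 grip 1.8 F [ 0.9 -3.5  1.8]
rel 0.020998777148298706
```

View pics/t5.png

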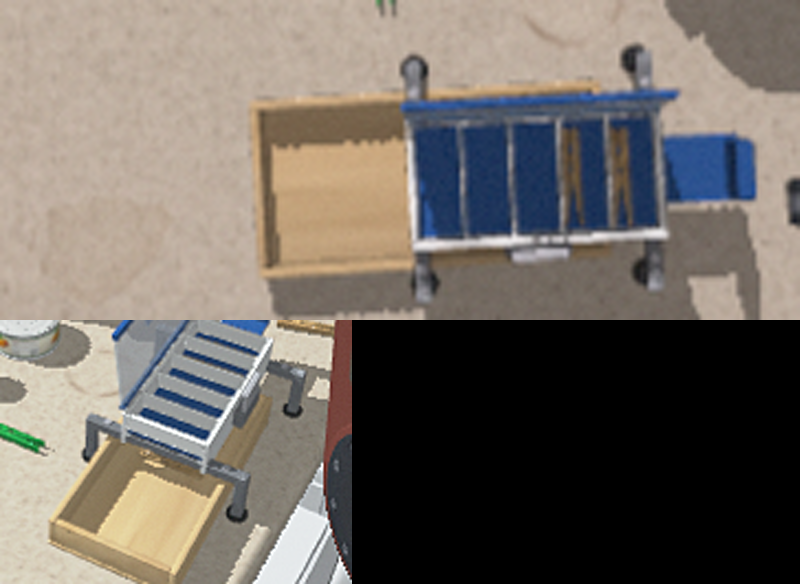

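The gate is shut (contact at 21 mm = 7 + 14), the three left cells are empty and pegs 4 and 5 are in place. The tray's left end runs from (252,102) to (262,277) in the picture.

Run:
```python
from h import *
f=dict(np.load('/tmp/top.npz')); p=world(f,np.array([(252,102),(262,277)])/4+[200,205],.038); print(p,p.mean(0))
E=own(0,.078+.1315,.014); print(E)
go(own(-.02,0,.30),DY)
bot.move_gripper(.05)
y=go([*E[:2],.13],DY)
snap("top"); 
print(bot.move_straight(list(E),v=.1,contact_N=8)); st()
bot.move_gripper(0.0); s=st()
print(bot.move_straight(list(own(0,.275+.1315,.0145)),v=.10)); st()
bot.move_gripper(.05); bot.move_straight(list(own(0,.275+.1315,.25)),v=.25); st()
```

```text
[[0.46625098 0.11494977 0.038     ]
 [0.33334651 0.10641174 0.038     ]] [0.39979875 0.11068075 0.038     ]
[0.39881932 0.11189747 0.014     ]
False
t28.0 tcp [0.3992 0.1119 0.0144] open 0.0503 grip 0.0 F [-0.1 -0.6  0. ]
t28.4 tcp [0.399  0.112  0.0144] open 0.0059 grip 59.1 F [-1.5  0.7  6.2]
False
t30.5 tcp [0.3866 0.3085 0.0145] open 0.0056 grip 58.4 F [ 0.2  0.7 -0.8]
t32.1 tcp [0.386  0.3082 0.2489] open 0.0500 grip 0.0 F [-0.1  0.5 -0.7]
```

```bash
cat >> h.py <<'E'
def pick(p,ang):
    go([*p,.10],ang); bot.move_gripper(.045)
    c=bot.move_straight([*p,.003],v=.1,contact_N=8); st()
    bot.move_gripper(0.0); print("contact",c); st()
    bot.move_straight([*p,.26],v=.25); return st()["opening"]>.008
def place(cy,x=-.003):
    go(own(x,cy,.26),DY); s=st()
    if s["opening"]<.008: print("LOST"); return False
    c=bot.move_straight(list(own(x,cy,.094)),v=.12,contact_N=8); print("contact",c); st()
    bot.move_gripper(.032); bot.dwell(.2); bot.move_straight(list(own(x,cy,.28)),v=.25); return True
E
python3 - <<'E'
from h import *
ok=pick([.604,.2315],.316); snap("top","p_a.png",(200,160,430,290),3.45)
if ok: print(place(.072))
snap("wrist","w6.png")
E
```

```text
t34.5 tcp [0.6045 0.2317 0.0037] open 0.0447 grip 0.0 F [ 0.7 -0.6 -0.3]
contact False
t34.9 tcp [0.6045 0.2317 0.0038] open 0.0128 grip 59.8 F [-0.8 -0.2  6.5]
t36.1 tcp [0.6034 0.2313 0.2586] open 0.0130 grip 59.1 F [-0.7 -0.2 -0. ]
t37.4 tcp [ 0.4052 -0.0253  0.2601] open 0.0129 grip 59.1 F [ 0.1 -0.9 -0.8]
contact False
t38.9 tcp [ 0.4048 -0.0256  0.0945] open 0.0129 grip 59.1 F [-1.   0.6 -1.5]
True
```

View pics/w6.png

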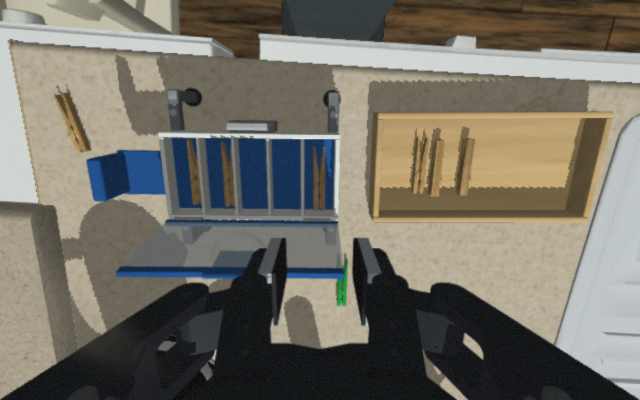

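Peg A lies in cell 1 at (320,180), and the tray at (490,165) is clear with its three pegs. Now B and C.

```bash
sed -i 's/^    go(\[\*p,.10\],ang); /    go([*p,.26],ang); go([*p,.10],ang); /' h.py
python3 - <<'E'
from h import *
if pick([.631,.097],-.0625) and place(.036) and pick([.3723,-.339],.308): print(place(0))
a=snap("wrist"); bot.move_gripper(0.0); go(own(.10,.0,.30),DY); st()
b=snap("top")["color"][160:290,200:430,::-1]; s=snap("scene")["color"][140:320,230:460,::-1]
r=lambda i,w,h:cv2.resize(i,(w,h),interpolation=cv2.INTER_CUBIC)
cv2.imwrite('pics/w7.png',np.vstack([np.hstack([r(a["color"][:,:,::-1],400,250),r(s,400,250)]),r(b,800,350)[:, :800]]))
E
```

```text
t43.5 tcp [0.6316 0.097  0.0037] open 0.0452 grip 0.0 F [-0.7  0.6  0.4]
contact False
t43.9 tcp [0.6315 0.0971 0.0038] open 0.0131 grip 59.7 F [-0.9 -0.4  6.3]
t45.0 tcp [0.6303 0.097  0.2586] open 0.0132 grip 59.0 F [-0.4  1.3 -0.6]
t46.1 tcp [ 0.4075 -0.0614  0.2601] open 0.0126 grip 59.0 F [ 0.1 -0.1  0.4]
contact False
t47.6 tcp [ 0.407  -0.0616  0.0944] open 0.0130 grip 59.0 F [0.5 0.  0.4]
t52.2 tcp [ 0.3726 -0.3393  0.0035] open 0.0451 grip 0.0 F [-0.1  0.4  0.2]
contact False
t52.6 tcp [ 0.3726 -0.3393  0.0037] open 0.0128 grip 59.1 F [-0.5  0.4  6.8]
t53.8 tcp [ 0.3719 -0.3385  0.2589] open 0.0127 grip 58.6 F [ 0.3  0.5 -0.3]
t54.7 tcp [ 0.4089 -0.098   0.2597] open 0.0128 grip 58.6 F [-0.9 -0.6 -0.6]
contact False
t56.3 tcp [ 0.4092 -0.0976  0.0945] open 0.0128 grip 58.6 F [ 1.2 -0.   0.3]
True
t58.6 tcp [ 0.5117 -0.0908  0.2994] open 0.0002 grip 0.0 F [-0.5  0.3  0.6]
```

View pics/w7.png

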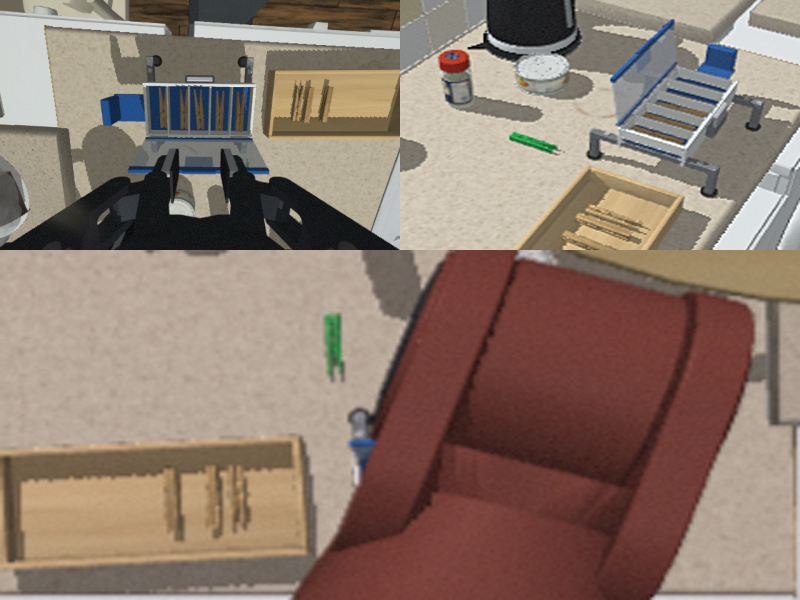

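All five cells are filled and the tray is clear with its three pegs. Now the cover: arc the closed fingertips over its outer face, then press.

Run:
```python
from h import *
P=lambda x,z:list(own(x,0,z))
bot.move_straight(P(.10,.162),v=.2)
bot.move_straight(P(.047+.003+.011,.162),v=.06)
for th in np.arange(1.45,.12,-.15):
    r=.070+.010*(1.57-th)/1.57
    x=.047-r*np.cos(th)+.003*np.sin(th)+.011; z=.0905+r*np.sin(th)+.003*np.cos(th)
    bot.move_straight(P(x,z),v=.08)
st()
print(bot.move_straight(P(.047-.070,.088),v=.015,contact_N=28)); bot.dwell(.3); st()
bot.move_straight(P(-.023,.10),v=.03); bot.dwell(.3); st()
bot.move_straight(P(-.023,.26),v=.25); go([.30,.25,.35],DY); st()
s=snap("scene")["color"][150:310,290:460,::-1]; b=snap("top")["color"][170:290,200:430,::-1]
r=lambda i,w,h:cv2.resize(i,(w,h),interpolation=cv2.INTER_CUBIC)
S=r(s,340,320)
w=snap("wrist")["color"][:,:,::-1]
cv2.imwrite('pics/f8.png',np.vstack([np.hstack([S,r(w,460,320)]),r(b,540,280)[:, :].copy() if 0 else cv2.copyMakeBorder(r(b,540,280),0,0,0,260,cv2.BORDER_CONSTANT)]))
```

```text
t63.0 tcp [ 0.3944 -0.0982  0.1128] open -0.0000 grip 0.7 F [-1.2 -0.2  1.7]
True
t64.3 tcp [ 0.392  -0.0985  0.0993] open -0.0001 grip 2.8 F [-0.9  1.5  5.1]
t64.8 tcp [ 0.3892 -0.0988  0.1002] open 0.0002 grip 2.9 F [ 1.6 -0.4  5. ]
t67.0 tcp [0.3003 0.2494 0.3494] open 0.0001 grip 0.0 F [-0.3  0.2 -0.6]
```

View pics/f8.png

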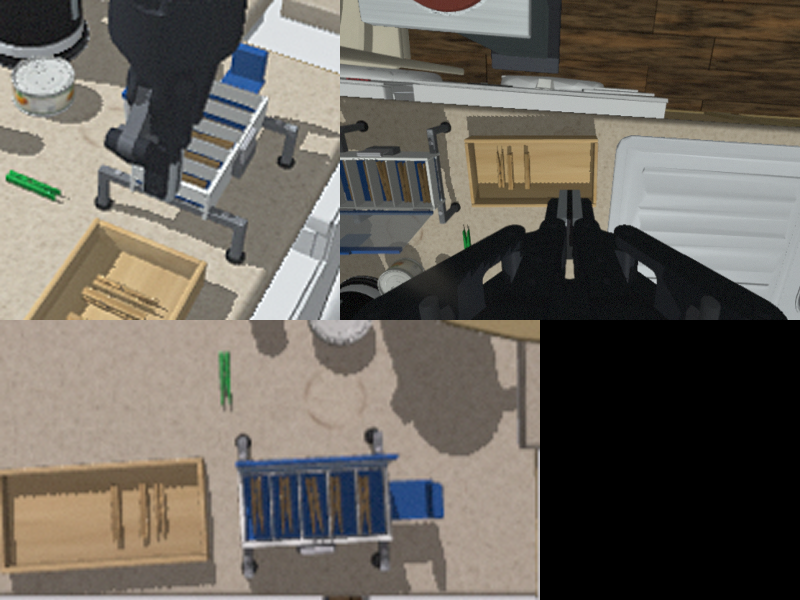

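The picture shows that the cover sprang back open: the press stopped at z=0.099, before the clip snapped. All cells are still full. I'll press again in small steps with force readings. My 14 views are used, so I'll verify by pixel colours at the projected lip positions.

```bash
cat > cov.py <<'E'
from h import *
def blue(): # fraction of blue pixels at the lip when shut / when open, top view
    f=snap("top"); im=f["color"].astype(int); out=[]
    for x,z in((-.049,.092),(.0595,.1865)):
        u=np.round(proj(f,[own(x,y,z) for y in np.linspace(-.085,.085,35) if abs(y)>.025])).astype(int)
        n=[max(im[v+d,c,2]-im[v+d,c,0] for d in(-2,-1,0,1,2)) for c,v in u]; out.append(np.mean(np.array(n)>60))
    return out
if __name__=="__main__":
    P=lambda x,z:list(own(x,0,z))
    print("blue shut/open",blue())
    go(P(.10,.30),DY); bot.move_straight(P(.10,.162),v=.2)
    bot.move_straight(P(.061,.162),v=.06)
    for th in np.arange(1.45,.12,-.15):
        r=.070+.010*(1.57-th)/1.57
        bot.move_straight(P(.047-r*np.cos(th)+.003*np.sin(th)+.011,.0905+r*np.sin(th)+.003*np.cos(th)),v=.08)
    bot.move_straight(P(-.023,.101),v=.04)
    for z in np.arange(.100,.0895,-.0005):
        bot.move_straight(P(-.023,z),v=.02); s=bot.read_state(); F=s["ft_force"][2]; print("%.4f %.4f %.1f"%(z,s["tcp_pos"][2],F))
        if F>32: break
    bot.move_straight(P(-.023,.105),v=.03); bot.dwell(.3); st()
    bot.move_straight(P(-.023,.26),v=.25); go([.30,.25,.35],DY); st()
    print("blue shut/open",blue())
E
python3 cov.py
```

```text
blue shut/open [np.float64(0.0), np.float64(1.0)]
0.1000 0.1006 14.6
0.0995 0.1003 19.3
0.0990 0.1001 26.6
0.0985 0.0997 28.6
0.0980 0.0991 25.8
0.0975 0.0985 23.4
0.0970 0.0976 16.0
0.0965 0.0967 9.8
0.0960 0.0961 5.7
0.0955 0.0953 1.8
0.0950 0.0948 1.0
0.0945 0.0944 -1.0
0.0940 0.0940 -0.6
0.0935 0.0936 2.1
0.0930 0.0931 4.4
0.0925 0.0926 5.3
0.0920 0.0922 7.4
0.0915 0.0917 9.2
0.0910 0.0913 10.7
0.0905 0.0909 11.9
0.0900 0.0904 14.4
0.0895 0.0900 16.0
t79.9 tcp [ 0.3887 -0.0986  0.1049] open -0.0004 grip 0.0 F [ 0.7 -0.6 -0.5]
t82.0 tcp [0.3003 0.2494 0.3494] open 0.0000 grip 0.0 F [-0.2  0.4  0.7]
blue shut/open [np.float64(1.0), np.float64(0.0)]
```

The clip snapped: force peaked at 28.6 N and then fell off, and the lip pixels are now blue at the shut position and not at the open one. One last check that the tray hasn't moved, against the earlier frame from the same pose, then I'll hand in.

Run:
```python
from h import *
from cov import blue
o=np.load('/tmp/wrist.npz')["color"].astype(int)
n=snap("wrist")["color"].astype(int)
# picture region of tray (displayed at 460x320 from 640x400, offset 340)
x0,x1=int(125*640/460),int(260*640/460); y0,y1=int(130*400/320),int(210*400/320)
print("tray diff",(abs(n-o)[y0:y1,x0:x1].max(2)>40).mean(), "cover",blue())
if (abs(n-o)[y0:y1,x0:x1].max(2)>40).mean()<.03: print(bot.hand_in())
```

```text
tray diff 0.0 cover [np.float64(1.0), np.float64(0.0)]
the job is handed in; nothing more can be done
None
```

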